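# Third hand for a pencil bin

### The arm

A 6-joint arm with a two-finger parallel gripper is mounted at the origin on the work surface. World frame = base frame: x ahead of the robot, y to its left, z up, the work surface at z = 0. Lengths are in mm, angles in rad, forces in N, time in s.
With the tool pointing down it reaches from about 300 to 775 mm from the base axis. Payload 14.6 kg.
Tool frame: the origin (TCP) lies midway between the tips of the shut fingers; the grasp point (between the pads) lies 19 mm behind it; z points along the fingers, y is the line along which they close (so a half turn about z gives the same grasp; the last joint's range is limited). The gripper opens to 94 mm and grips with 3 to 60 N. Pads are 16 mm wide; open, the fingers measure 119 mm over their backs; the gripper's body (75 mm by 177 mm) begins 78 mm behind the grasp point.
Start: joints at [-1.206, 0.3, 1.521, -0, 1.321, -0.067], TCP at [230.17, -499.511, 205.446] pointing down, gripper open.
Joint ranges: [-3.03, 3.03], [-0.79, 2.21], [0.23, 2.52], [-1.04, 4.18], [0, 3.07], [-2.55, 2.55]. Speed limits (rad/s): [2.22, 2.22, 2.57, 3.14, 3.14, 3.14].

### API

Orientations are given as [roll, pitch, yaw] about the fixed x, y, z axes, in that order (R = Rz(yaw) Ry(pitch) Rx(roll)).
In Python, from cell import manip gives the robot as it stands.
- The arm moves only by the shell command python3 -m creep 'ROWS' [OPENING] [FORCE]. ROWS is text: rows parted by semicolons, each of 6 numbers parted by spaces: the shift along the tool's x, y, z normalised to -1 to 1, where 1 is 4 cm, then the turn, a rotation vector about the tool's x, y, z normalised to -1 to 1, where 1 is pi rad. In form: dx dy dz ax ay az; .... A call has 1 to 20 rows; each row shifts and turns the commanded pose from where the row before left it, along the tool's axes as they then stand; what a row does not reach is not made up. A row lasts 1/8 s, in which the tool goes at most 62.5 mm and 10.7 degrees, less where a joint would pass 70% of its speed; a pose out of reach is approached as far as the arm can. A call with a number of a shift or a turn outside -1 to 1 is refused whole. A call with a gripper value outside its range is refused whole. OPENING is the closure, from 0 (fully open) to 1 (shut), set as the call begins (- or left out, the last holds). The fingers move at their own pace and stop on an object; FORCE is the grip in N (left out, the last holds). Time passes only in rows, so rows that do not move let the fingers close. It gives the time, the measured TCP pose, the force, the opening and the grip force at its end, in the units of the state.
- manip.read_state(): the state, without advancing time (a new reading comes with each control period).
- manip.camera(name): name is "scene" or "top"; returns a dict with "color" (400x640x3 uint8, red, green, blue), "range_z" (400x640 float32, mm along the optical axis (not along the pixel's ray), 0 where there is no reading), "camera_matrix" (3x3 intrinsics, pixels), "T" (4x4, takes a point from camera to world coordinates). Camera axes: x right, y down, z forward; pixel columns grow to the right and rows downward; lengths in mm; the calibration is good to about 2 mm. A picture is of the moment at which its call begins.
- manip.sign_off(): hands the job in; it is judged then, once.
The state is a dict: "clock": time; "joints": joint angles; "qd": joint speeds; "effort": joint torques, N m; "eef_pos": TCP position; "eef_rot": TCP orientation; "wrist_force": force on the tool from outside, world axes, zero at the start; "moment": the same for the moment, N m; "finger_gap": finger opening in mm; "finger_force": force on a finger pad.
Only numpy, scipy, OpenCV 4.12 (cv2) and the standard library are available. Lean on these libraries where they do the work, as an engineer would, in place of code of your own. Each camera call takes 0.05 s, during which the arm holds its last target. There are 200 camera calls.

### The job

Pick up the loose tall-backed plywood pencil bin and hold it up, level, with its back flat on the front of the display stand's upright board, inside the pencilled outline and with its top edge level with the top edge of the board, so that I can screw it on from behind. Press it to the board with a steady push of about 10 N, never a hard shove, keep that up for a couple of seconds and finish your program while you are still holding and pressing; do not put it down or let go. Leave the other things on the counter where they are.

Things in the scene. Friction and masses are not known exactly. Their poses are not given: they have to be found in the camera images.
- bin: the loose pencil bin: open-topped rigid plywood box, 56 mm wide (y) x 62 deep (x), 0.1 to 0.21 kg, upright and empty on the counter. Back: plate 8 thick, 90 high, on its +x side (outer face at x = +31); side walls 5 thick, 75 high; front wall (-x) only 50 high. Origin: centre of its underside, z up. Can be gripped from above across the side walls (56 mm)
- bin_back (a point): point on the loose bin: middle of the lower edge of its outer back face (31 mm along +x from bin, at the height of the underside); axes as bin
- place (a point): target for bin_back: on the board's front face, middle of the lower edge of the bin's pencilled outline (two upright lines and one below, 2 mm outside the bin's edges; two pilot holes). +x points into the board (pressing direction), y along it, z up. 110 mm above the counter, 90 below the board's top edge. Outline on the left or right half; the mounted bin takes the other
- stand: half-built display stand, plywood, screwed to the counter, rigid. Origin on the counter under the middle of the board's front face. Upright board x 0 to 15, 290 wide (y), top 200 mm above the counter, facing -x. Base x -87 to 112, 15 high; lip at its front 30 high, outer face x = -97; two braces behind. Bin places at y = +65 and -65 mm
- mounted_bin: the bin that is already screwed to the board, same shape and height as the loose one is to have; origin and axes as bin
- card_tray: bystander: low open plywood tray 85 x 115 x 34 high; origin: centre of underside
- screwdriver: bystander: screwdriver lying on the counter, 200 mm long, about 30 high
- notebook: bystander: red hardback notebook lying flat, 115 x 165 x 18 mm
- notebook_small: bystander: small blue notebook lying flat, 100 x 145 x 14
- tape_dispenser: bystander: black desk tape dispenser 140 x 55 x 90 high
- stapler: bystander: stapler 150 x 36 x 65 high
- screw_tin: bystander: round steel tin of screws, 75 across, 26 high
- glue_stick: bystander: upright glue stick, 27 across, 90 high
Things that resemble listed ones, but are neither listed nor needed, are in the scene too. What is shaped like the bin but blue or purple is not meant.

How it is judged:
By the outcome, as a careful person would: the job done as asked, in the order asked, and still so for the second after the job is handed in, while the arm keeps its last pose, push and grip.
It also fails if it takes over 51 s, if anything falls off the work surface, if the arm or the gripper's body presses on something with over 40 N, if the wrist force passes 120 N, or if a joint passes its speed limit or range.

## Working session

There is one attempt and no reset: what is moved stays moved. The work goes in short steps, Python scripts to look and compute and a shell command to move; the robot and the scene stay as the last step left them, time stands still between calls to the robot, and variables do not carry over. Pictures are saved under pics/ and viewed, at most 10 in all, crops included, and the job is handed in when it is done.

```bash
mkdir -p pics; ls; cat > h.py <<'E'
import numpy as np, cv2
from cell import manip
def snap(n,tag):
    c=manip.camera(n); cv2.imwrite(f'pics/{tag}.png',cv2.cvtColor(c['color'],cv2.COLOR_RGB2BGR)); np.savez(f'{tag}.npz',**c); return c
def cloud(c):
    z=c['range_z'].astype(float); K=c['camera_matrix']; v,u=np.mgrid[:z.shape[0],:z.shape[1]]
    p=np.stack([(u-K[0,2])/K[0,0]*z,(v-K[1,2])/K[1,1]*z,z],-1)
    w=p@c['T'][:3,:3].T+c['T'][:3,3]; w[z==0]=np.nan; return w
E
python3 - <<'E'
from h import *
for n in('scene','top'):
    c=snap(n,n+'0'); print(n,c['T'].round(3).tolist(),c['camera_matrix'].round(1).tolist())
print(manip.read_state())
E
```

```text
pics
scene [[0.529, 0.519, -0.671, 1185.479], [0.849, -0.317, 0.424, -474.87], [0.008, -0.794, -0.608, 647.81], [0.0, 0.0, 0.0, 1.0]] [[372.8, 0.0, 325.5], [0.0, 372.8, 199.8], [0.0, 0.0, 1.0]]
top [[-0.014, -0.985, 0.17, 390.313], [-1.0, 0.011, -0.019, -65.523], [0.017, -0.17, -0.985, 1304.023], [0.0, 0.0, 0.0, 1.0]] [[379.5, 0.0, 313.9], [0.0, 379.5, 197.5], [0.0, 0.0, 1.0]]
{'clock': 0.1, 'joints': array([-1.20560269e+00,  3.00404533e-01,  1.52151592e+00, -6.30874448e-05,
        1.32071652e+00, -6.66102571e-02]), 'qd': array([-1.14293977e-03, -1.51357257e-03, -1.90946652e-03, -3.22970237e-05,
        9.78998471e-04, -1.54459605e-03]), 'effort': array([ 8.94040641e-04, -5.32649016e+01, -3.53286195e+01,  7.09228450e-02,
        2.35017546e-02, -4.84147199e-05]), 'eef_pos': array([ 230.0715526 , -499.30237607,  204.95041373]), 'eef_rot': array([-3.14054658e+00, -8.53808208e-06,  4.31819532e-01]), 'wrist_force': array([-0.1715198 , -0.68103019,  0.36792023]), 'moment': array([ 0.01247605,  0.02181118, -0.01339892]), 'finger_force': 0.0, 'finger_gap': 94.08076350090671}
```

View pics/top0.png

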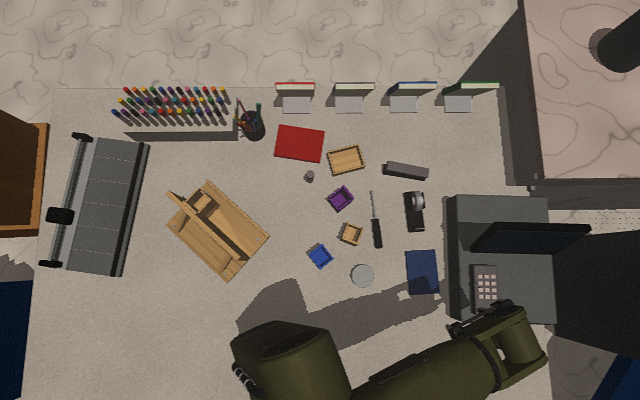

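View pics/scene0.png

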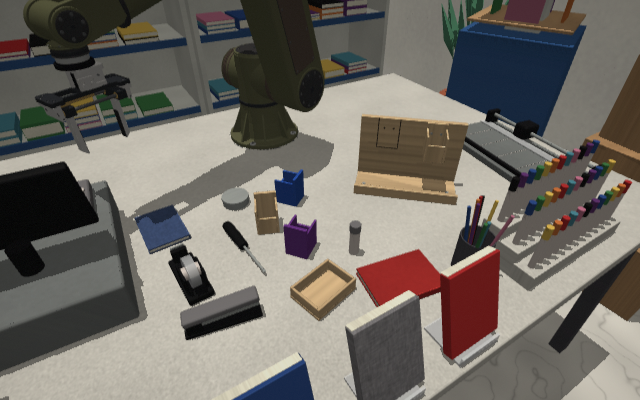

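Top: the loose wood bin is at about (350,234), with blue (320,256) and purple (340,199) decoys, and the stand is around (217,230). Scene: the outline is on the board at (388,133), the mounted bin is at (437,140), and the loose bin is at (266,212) with its tall back towards the robot.

```bash
python3 - <<'E'
import cv2,numpy as np
a=cv2.imread('pics/top0.png'); b=cv2.imread('pics/scene0.png')
t=cv2.resize(a[170:290,155:275],(400,400),interpolation=cv2.INTER_CUBIC)
t2=cv2.resize(a[210:270,300:380],(400,300),interpolation=cv2.INTER_CUBIC)
s=cv2.resize(b[105:215,340:480],(400,314),interpolation=cv2.INTER_CUBIC)
s2=cv2.resize(b[180:245,240:310],(301,280),interpolation=cv2.INTER_CUBIC)
im=np.zeros((600,800,3),np.uint8)
im[:280,400:701]=s2; im[:300,:400]=t2[:300]
im[300:600,:300]=cv2.resize(t,(300,300)); im[286:600,400:]=s
cv2.imwrite('pics/crop0.png',im)
from h import *
for n in('top0','scene0'):
    c=dict(np.load(n+'.npz')); w=cloud(c); np.save(n+'_w.npy',w)
    hsv=cv2.cvtColor(c['color'],cv2.COLOR_RGB2HSV)
    m=((hsv[...,0]>8)&(hsv[...,0]<22)&(hsv[...,1]>80)).astype(np.uint8)
    k,l,st,ce=cv2.connectedComponentsWithStats(m)
    for i in range(1,k):
        if st[i,4]>80:
            p=w[l==i]; print(n,st[i].tolist(),np.nanmedian(p,0).round(),np.nanmin(p,0).round(),np.nanmax(p,0).round())
E
```

```text
top0 [0, 110, 50, 128, 5196] [ 793. 1185. -352.] [ 514.  847. -762.] [1.065e+03 1.551e+03 1.000e+00]
top0 [327, 144, 39, 32, 848] [ 748. -205.    8.] [ 690. -272.   -3.] [ 800. -137.   43.]
top0 [166, 179, 104, 104, 5520] [503. 233.  17.] [332.  64.  -8.] [678. 413. 206.]
top0 [340, 222, 24, 24, 347] [ 483. -214.   27.] [ 446. -258.   -2.] [ 520. -173.   95.]
scene0 [467, 0, 119, 34, 1481] [ 120. 1351.  258.] [-266. 1142.  214.] [ 303. 2016.  351.]
scene0 [308, 4, 35, 15, 168] [-832.  764.  205.] [-987.   75.  167.] [217. 900. 455.]
scene0 [582, 55, 58, 127, 3368] [ 666. 1243.  -42.] [ 579.  462. -166.] [ 908. 1287.  246.]
scene0 [61, 93, 34, 15, 135] [ 259. -526.  329.] [-976. -613. -100.] [ 288. -486.  336.]
scene0 [354, 115, 114, 90, 8084] [526. 225.  82.] [410.  62.  -1.] [680. 344. 203.]
scene0 [548, 158, 12, 15, 104] [854. 341. 207.] [843. 315. 174.] [859. 368. 217.]
scene0 [612, 183, 14, 15, 94] [953. 480. 152.] [944. 451. 119.] [958. 506. 158.]
scene0 [545, 187, 16, 16, 125] [903. 285. 180.] [849. 256. 115.] [909. 369. 187.]
scene0 [254, 191, 25, 43, 907] [ 471. -210.   43.] [ 451. -247.    0.] [ 525. -176.   91.]
scene0 [546, 219, 17, 18, 135] [953. 229. 150.] [903. 199.  72.] [958. 360. 158.]
scene0 [600, 248, 40, 72, 1549] [ 990. 1158. -621.] [ 943. 1147. -752.] [1063. 1232. -412.]
scene0 [291, 259, 65, 61, 2279] [ 745. -203.   11.] [ 695. -267.   -1.] [ 802. -137.   37.]
```

View pics/crop0.png

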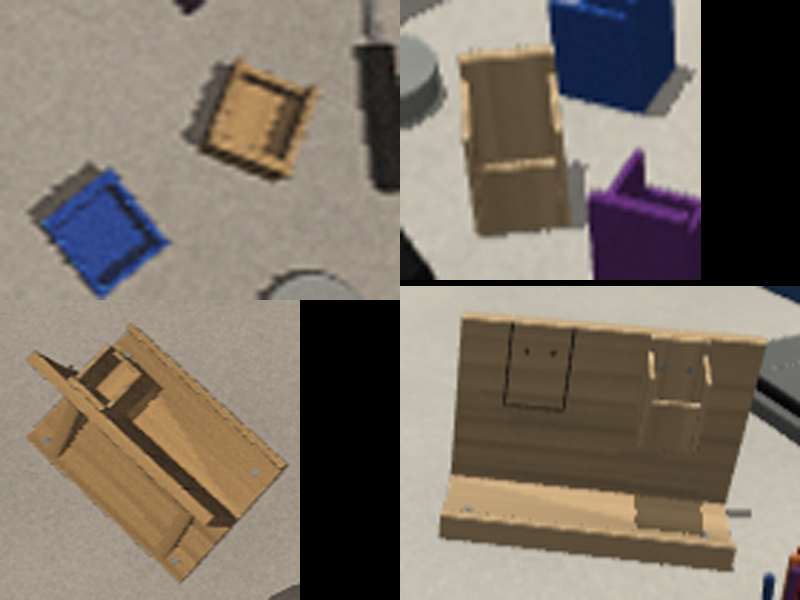

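```bash
cat > m.py <<'E'
from h import *
def fitdir(n='scene0'):
    pass
w=np.load('scene0_w.npy'); c=np.load('scene0.npz'); wt=np.load('top0_w.npy'); ct=np.load('top0.npz')
# board plane: left/middle pixels of front face in scene
p=w[125:165,365:425].reshape(-1,3); p=p[~np.isnan(p).any(1)]
for _ in range(5):
    m=p.mean(0); n=np.linalg.svd(p-m,full_matrices=0)[2][2]; r=(p-m)@n; p=p[abs(r)<max(1.5,2*r.std())]
if n[0]>0:n=-n
print('board n',n.round(4),'pt',m.round(1),'std',r.std().round(2),'yaw',np.arctan2(n[1],n[0]))
# ray-cast features to the plane
K=c['camera_matrix'];T=c['T']
def ray(u,v):
    d=T[:3,:3]@[(u-K[0,2])/K[0,0],(v-K[1,2])/K[1,1],1]; o=T[:3,3]; return o+d*((m-o)@n)/(d@n)
x=np.array([n[0],n[1],0]);x/=np.hypot(*x[:2]); y=np.array([-x[1],x[0],0])
np.savez('board.npz',m=m,x=x,y=y,n=n)
# rectified view of board, px=0.5mm: columns along y, rows z
ys=np.arange(-180,180,.5); zs=np.arange(215,15,-.5)
o=m-0*x
Y,Z=np.meshgrid(ys,zs); P=o+Y[...,None]*y; P[...,2]=Z
P-= (((P-m)@n)/(x@n))[...,None]*x
q=(P-T[:3,3])@T[:3,:3]; U=(q[...,0]/q[...,2]*K[0,0]+K[0,2]).astype(np.float32);V=(q[...,1]/q[...,2]*K[1,1]+K[1,2]).astype(np.float32)
im=cv2.remap(c['color'],U,V,cv2.INTER_CUBIC); cv2.imwrite('pics/rect.png',im[...,::-1])
print('y0 ref',(m[:2]@y[:2]).round(2))
# loose bin
for nm,W,cc,box in(('s',w,c,(250,185,285,238)),('t',wt,ct,(335,218,368,250))):
    hsv=cv2.cvtColor(cc['color'],cv2.COLOR_RGB2HSV); k=((hsv[...,0]>8)&(hsv[...,0]<22)&(hsv[...,1]>70))
    b=np.zeros_like(k); b[box[1]:box[3],box[0]:box[2]]=1; k&=b
    q=W[k]; q=q[~np.isnan(q).any(1)]
    hi=q[q[:,2]>78]; print(nm,len(q),'hi',len(hi),hi.mean(0).round(1), 'rect all>8',cv2.minAreaRect(q[q[:,2]>8][:,:2].astype(np.float32)),'rect hi',cv2.minAreaRect(hi[:,:2].astype(np.float32)))
E
python3 m.py
```

```text
board n [-0.7361  0.6768  0.0023] pt [480.8 203.2 118.1] std 1.4 yaw 2.398135264667385
y0 ref -474.97
s 920 hi 109 [ 462.7 -201.    85.1] rect all>8 ((486.6337585449219, -211.21160888671875), (54.5593376159668, 64.76191711425781), 67.88104248046875) rect hi ((462.0693054199219, -200.68893432617188), (53.30311965942383, 10.338146209716797), 66.10820007324219)
t 360 hi 57 [ 461.6 -200.1   88.3] rect all>8 ((483.7772216796875, -210.00318908691406), (56.068138122558594, 62.16371536254883), 67.65717315673828) rect hi ((480.7226867675781, -210.07208251953125), (54.175472259521484, 59.28842544555664), 64.37226104736328)
```

View pics/rect.png

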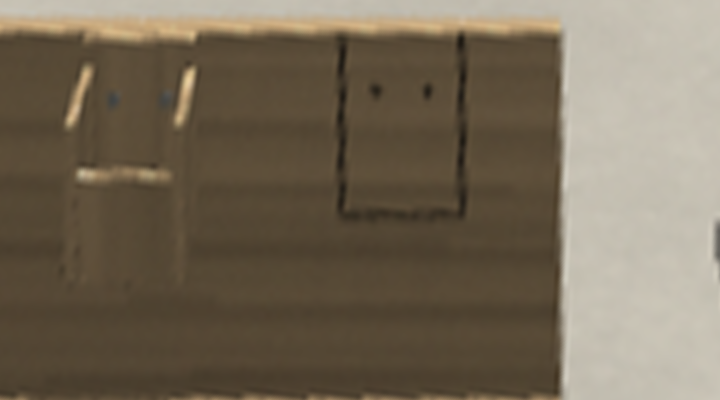

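The rectified view puts the outline at columns 343–462 (59.5 mm apart, expected 60) with its lower line at z≈107.5 (expected 108). The bin sits at about (486,-211) with yaw 2.75, and its footprint measures 56x62. I'll turn the tool to yaw 2.75, then move over the bin.

```bash
python3 -m creep '0 0 0 0 0 -0.0568;0 0 0 0 0 -0.0568;0 0 0 0 0 -0.0568;0 0 0 0 0 -0.0568;0 0 0 0 0 -0.0568;0 0 0 0 0 -0.0568;0 0 0 0 0 -0.0568;0 0 0 0 0 -0.0568;0 0 0 0 0 -0.0568;0 0 0 0 0 -0.0568;0 0 0 0 0 -0.0568;0 0 0 0 0 -0.0568;0 0 0 0 0 -0.0568;0 0 0 0 0 0;0 0 0 0 0 0' 0 20
python3 -m creep '-0.264 0.758 0 0 0 0;-0.264 0.758 0 0 0 0;-0.264 0.758 0 0 0 0;-0.264 0.758 0 0 0 0;-0.264 0.758 0 0 0 0;-0.264 0.758 0 0 0 0;-0.264 0.758 0 0 0 0;-0.264 0.758 0 0 0 0;-0.264 0.758 0 0 0 0;-0.264 0.758 0 0 0 0;-0.264 0.758 0 0 0 0;-0.264 0.758 0 0 0 0;0 0 0 0 0 0;0 0 0 0 0 0'; python3 -c "
from cell import manip
print(manip.read_state())"
```

```text
clock: 1.98
eef_pos: [230.1, -499.4, 205.3]
eef_rot: [3.141, -0.0, 2.747]
wrist_force: [-0.1, -0.1, 0.2]
finger_gap: 94.3
finger_force: 0.0
clock: 3.72
eef_pos: [485.4, -211.6, 205.4]
eef_rot: [-3.141, -0.0, 2.75]
wrist_force: [0.9, 0.5, 0.7]
finger_gap: 94.0
finger_force: 0.0
{'clock': 3.725, 'joints': array([-4.80136875e-01,  2.54356307e-01,  1.57924311e+00, -1.76494805e-04,
        1.30820229e+00, -1.65934358e+00]), 'qd': array([-0.01348645, -0.00367791,  0.00121486,  0.00236977, -0.00111487,
       -0.0059718 ]), 'effort': array([ 1.09423444e+00, -5.00702941e+01, -3.52209091e+01,  1.34189302e-02,
        7.08086137e-02,  8.03533802e-02]), 'eef_pos': array([ 485.35419621, -211.55125108,  205.36553259]), 'eef_rot': array([-3.14144137e+00, -2.23309945e-04,  2.75004885e+00]), 'wrist_force': array([0.93361629, 0.51753459, 0.6752791 ]), 'moment': array([ 0.04781323, -0.12228457,  0.01028746]), 'finger_force': 0.0, 'finger_gap': 93.98850915439264}
```

```bash
python3 -m creep '0 0 0.53 0 0 0;0 0 0.53 0 0 0;0 0 0.53 0 0 0;0 0 0.53 0 0 0;0 0 0.53 0 0 0;0 0 0.53 0 0 0;0 0 0.53 0 0 0;0 0 0.53 0 0 0;0 0 0 0 0 0'; python3 -m creep '0 0 0 0 0 0;0 0 0 0 0 0;0 0 0 0 0 0;0 0 0 0 0 0;0 0 0 0 0 0;0 0 0 0 0 0;0 0 0 0 0 0;0 0 0 0 0 0' 1 30
```

```text
clock: 4.85
eef_pos: [484.5, -211.6, 34.9]
eef_rot: [3.141, -0.003, 2.75]
wrist_force: [-0.1, 0.1, -0.1]
finger_gap: 93.5
finger_force: 0.0
clock: 5.85
eef_pos: [485.8, -211.2, 36.1]
eef_rot: [3.142, 0.0, 2.752]
wrist_force: [-1.0, 1.8, 6.1]
finger_gap: 55.8
finger_force: 30.0
```

```bash
python3 -m creep '0 0 -0.2 0 0 0;0 0 -0.4 0 0 0;0 0 -0.4 0 0 0;0 0 -0.45 0 0 0;0 0 -0.45 0 0 0;0 0 -0.45 0 0 0;0 0 -0.45 0 0 0;0 0 -0.45 0 0 0;0 0 0 0 0 0.0282;0 0 0 0 0 0.0282;0 0 0 0 0 0.0282;0 0 0 0 0 0.0282;0 0 0 0 0 0;0 0 0 0 0 0'
python3 -m creep '0.4 0.58 0 0 0 0;0.4 0.58 0 0 0 0;0.4 0.58 0 0 0 0;0.4 0.58 0 0 0 0;0.4 0.58 0 0 0 0;0.4 0.58 0 0 0 0;0.4 0.58 0 0 0 0;0.4 0.58 0 0 0 0;0.4 0.58 0 0 0 0;0.4 0.58 0 0 0 0;0.4 0.58 0 0 0 0;0.4 0.58 0 0 0 0;0 0 0 0 0 0;0 0 0 0 0 0;0 0 0 0 0 0'
python3 - <<'E'
from h import *
a=snap('scene','scene1')['color']; b=snap('top','top1')['color']
im=np.zeros((600,800,3),np.uint8)
im[:400]=cv2.resize(a[60:210,300:600],(800,400),interpolation=cv2.INTER_CUBIC)
im[400:,:300]=cv2.resize(b[160:300,150:360],(300,200))
cv2.imwrite('pics/crop1.png',im[...,::-1]); print(manip.read_state()['wrist_force'])
E
```

```text
clock: 7.6
eef_pos: [485.8, -211.2, 166.3]
eef_rot: [3.141, 0.001, 2.399]
wrist_force: [-0.5, -0.3, -1.1]
finger_gap: 55.8
finger_force: 30.0
clock: 9.48
eef_pos: [533.1, 122.9, 166.0]
eef_rot: [3.142, 0.0, 2.397]
wrist_force: [-0.1, 0.7, -0.8]
finger_gap: 55.7
finger_force: 30.0
[ 0.38395782 -0.61395242 -1.25917101]
```

View pics/crop1.png

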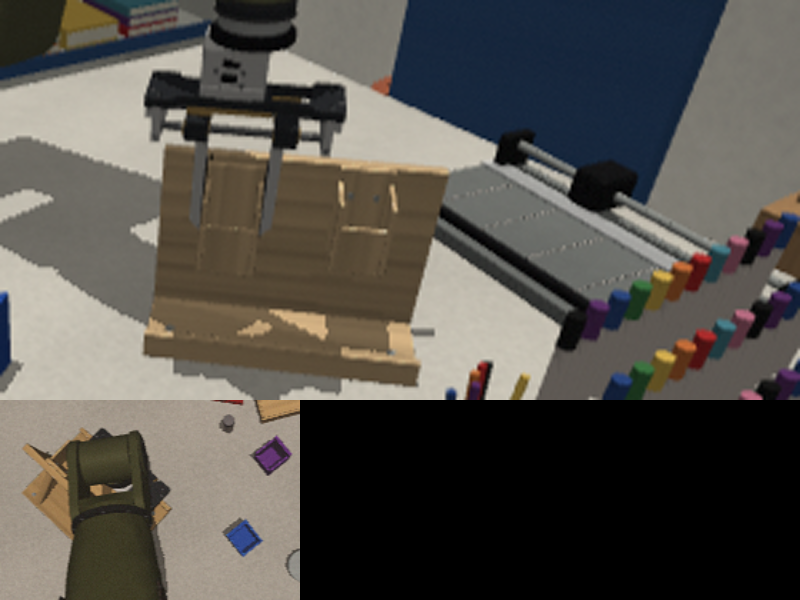

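The bin is gripped upright and level in front of the outline (crop: bin columns 203–258). Next I'll compare its sideways position with the outline using the same camera.

```bash
python3 - <<'E'
from h import *
B=np.load('board.npz'); m,x,y=B['m'],B['x'],B['y']
c=np.load('scene1.npz'); w=cloud(c); s=manip.read_state(); t=s['eef_pos']
X=(w-m)@x; Y=(w-m)@y; Z=w[...,2]
print('tcp stand frame',((t-m)@x).round(1),((t-m)@y).round(1))
k=(X<-20)&(X>-140)&(abs(Y-21)<50)&(Z>128)&(Z<235); k[:,420:]=0
f=k&(Z>135)&(Z<160)&(X<-100)
r=[]
for v in range(400):
    u=np.where(f[v])[0]
    if len(u)>5: r.append((v,u[0],u[-1],Y[v,u[0]].round(1),Y[v,u[-1]].round(1),Z[v,u].mean().round(0),np.median(X[v,u]).round(1)))
for q in r: print(*q)
fr=w[f]; n=np.linalg.svd(fr-fr.mean(0),full_matrices=0)[2][2]; print('front n',n.round(3),'lateral yaw',np.arctan2(n[1],n[0]))
print('underside z: min',np.nanpercentile(Z[k],[0,1,3]), 'back top', np.nanpercentile(Z[k&(X>-75)&(abs(Y-21)<20)],[97,99,100]))
# outline recheck: dark-line columns per row
c0=np.load('scene0.npz'); K=c['camera_matrix'];T=c['T'];n0=B['n']
im=cv2.imread('pics/rect.png',0).astype(float)
p=im[60:200].mean(0); 
for a,b in((320,370),(440,490)):
    q=np.clip(np.median(p[a:b])-p[a:b]-3,0,None); print('line y',(q@np.arange(a,b)/q.sum())/2-180)
p=im[:,360:450].mean(1); q=np.clip(np.median(p[200:230])-p[200:230]-2,0,None); print('bottom z',215-(q@np.arange(200,230)/q.sum())/2)
print('board pts',)
E
```

```text
tcp stand frame -92.8 23.6
152 374 382 50.7 30.2 158.0 -121.9
153 374 395 50.4 -3.1 157.0 -121.4
154 374 395 50.2 -3.6 155.0 -122.2
155 374 395 50.0 -3.8 151.0 -121.9
156 374 395 49.7 -4.1 148.0 -121.3
157 374 395 49.5 -4.6 145.0 -122.0
158 374 394 49.3 -2.3 142.0 -120.9
159 374 394 48.9 -2.6 139.0 -122.8
160 377 394 40.8 -3.0 137.0 -122.6
161 388 394 12.1 -3.3 136.0 -122.8
front n [ 0.737 -0.675  0.005] lateral yaw -0.7415959123500925
underside z: min [128.67496583 132.21617552 135.82965481] back top [220.16663945 221.24984001 221.8271146 ]
line y -9.362229739667583
line y 50.74242559258599
bottom z 107.57594425911974
board pts
```

Outline centre y=20.7 and bin centre y≈23.2 (measured width 56.4, yaw 2.400), so I need a 2.4 mm shift along tool +y and 20 mm down. Then I'll approach.

```bash
python3 -m creep '0 0.06 0.25 0 0 0;0 0 0.25 0 0 0;0.25 0 0 0 0 0;0.25 0 0 0 0 0;0.25 0 0 0 0 0;0.25 0 0 0 0 0;0.2 0 0 0 0 0;0.1 0 0 0 0 0;0 0 0 0 0 0;0 0 0 0 0 0;0 0 0 0 0 0'
cat > st.py <<'E'
from h import *
B=np.load('board.npz'); s=manip.read_state(); d=s['eef_pos']-B['m']
print('X',(d@B['x']).round(2),'Y',(d@B['y']).round(2),'Z',s['eef_pos'][2].round(2),'rot',s['eef_rot'].round(4),'push',(-s['wrist_force']@B['x']).round(2),'F',s['wrist_force'].round(2),'M',s['moment'].round(2))
E
python3 st.py
```

```text
clock: 10.95
eef_pos: [496.6, 160.5, 145.8]
eef_rot: [-3.142, -0.0, 2.397]
wrist_force: [0.3, 0.3, -1.3]
finger_gap: 55.7
finger_force: 30.0
X -40.54 Y 20.69 Z 145.79 rot [-3.1415e+00 -1.0000e-04  2.3969e+00] push 0.02 F [ 0.3   0.29 -1.29] M [ 0.04 -0.19 -0.04]
```

```bash
python3 -m creep '0.06 0 0 0 0 0;0.06 0 0 0 0 0;0.05 0 0 0 0 0;0 0 0 0 0 0;0 0 0 0 0 0' >/dev/null; python3 st.py;  python3 -m creep '0.015 0 0 0 0 0;0 0 0 0 0 0;0.015 0 0 0 0 0;0 0 0 0 0 0;0 0 0 0 0 0'>/dev/null; python3 st.py
python3 - <<'E'
from h import *
a=snap('scene','scene2')['color']
cv2.imwrite('pics/crop2.png',cv2.resize(a[95:195,340:480],(800,571),interpolation=cv2.INTER_CUBIC)[...,::-1])
E
```

```text
X -33.55 Y 20.62 Z 145.86 rot [3.1415 0.     2.3972] push 0.15 F [-0.16 -0.4  -1.34] M [ 0.03 -0.08  0.06]
X -32.77 Y 20.61 Z 145.89 rot [3.1413e+00 8.0000e-04 2.3971e+00] push 5.25 F [ 3.92 -3.49 -2.04] M [-0.52 -0.8   0.1 ]
```

View pics/crop2.png

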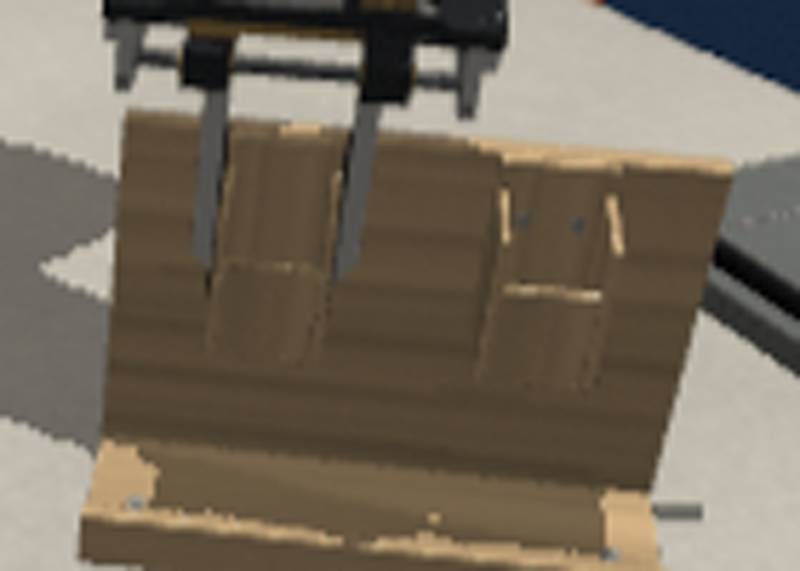

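Contact is at about 5 N. The bin's top runs level with the board's top (crop row ~130), and the left outline line just shows beside it at (210,285). I'll check the fit numerically, then raise the push to about 10 N.

```bash
python3 - <<'E'
from h import *
B=np.load('board.npz'); m,x,y=B['m'],B['x'],B['y']
w=cloud(np.load('scene2.npz')); X=(w-m)@x; Y=(w-m)@y; Z=w[...,2]
f=(X<-52)&(X>-75)&(abs(Y-21)<40)&(Z>114)&(Z<142); f[:,420:]=0
L=[];R=[]
for v in range(400):
    u=np.where(f[v])[0]
    if len(u)>15: L.append(Y[v,u[0]]);R.append(Y[v,u[-1]])
print(len(L),np.median(L),np.median(R),'centre',(np.median(L)+np.median(R))/2,'X front',np.median(X[f]))
fr=w[f]; n=np.linalg.svd(fr-fr.mean(0),full_matrices=0)[2][2]; print(n.round(4),np.arctan2(-n[1],-n[0]))
b=(X<-1)&(X>-12)&(abs(Y-21)<15)&(Z>170)
bb=(X>-5)&(X<17)&(Y<-10)&(Y>-50)&(Z>170)
mb=(X>-12)&(X<17)&(abs(Y+109)<15)&(Z>170)
for q in(b,bb,mb): print('top z',np.nanpercentile(Z[q],[95,99,100]).round(1) if q.any() else 0)
E
python3 -m creep '0.01 0 0 0 0 0;0 0 0 0 0 0;0 0 0 0 0 0;0 0 0 0 0 0'>/dev/null; python3 st.py
```

```text
8 47.070631102392696 -6.251560412438961 centre 20.409535344976867 X front -61.89389660631151
[ 0.7291 -0.6844  0.0067] 2.3878585012256983
top z [200.6 452.6 452.9]
top z [454.  456.  456.7]
top z [201.1 202.  202.1]
X -32.79 Y 20.63 Z 145.91 rot [3.1412e+00 1.5000e-03 2.3970e+00] push 8.44 F [ 6.52 -5.38 -3.74] M [-0.89 -1.22  0.14]
```

```bash
python3 -m creep '0.005 0 0 0 0 0;0 0 0 0 0 0;0 0 0 0 0 0;0 0 0 0 0 0;0 0 0 0 0 0;0 0 0 0 0 0;0 0 0 0 0 0;0 0 0 0 0 0' >/dev/null; python3 st.py; python3 -m creep '0 0 0 0 0 0;0 0 0 0 0 0;0 0 0 0 0 0;0 0 0 0 0 0;0 0 0 0 0 0;0 0 0 0 0 0;0 0 0 0 0 0;0 0 0 0 0 0'; python3 st.py
```

```text
X -32.77 Y 20.61 Z 145.89 rot [3.1412e+00 1.9000e-03 2.3970e+00] push 10.78 F [ 8.64 -6.53 -3.13] M [-0.98 -1.47  0.21]
clock: 14.75
eef_pos: [490.9, 165.8, 145.9]
eef_rot: [3.141, 0.002, 2.397]
wrist_force: [7.3, -6.4, -4.3]
finger_gap: 56.0
finger_force: 30.0
X -32.74 Y 20.6 Z 145.9 rot [3.1411e+00 1.8000e-03 2.3970e+00] push 9.7 F [ 7.29 -6.4  -4.28] M [-0.98 -1.41  0.23]
```

```bash
python3 - <<'E'
from h import *
B=np.load('board.npz'); m,x,y,n=B['m'],B['x'],B['y'],B['n']
W=np.nanmean([cloud(snap('scene','s3')) for _ in range(8)],0)
X=(W-m)@n; Y=(W-m)@y; Z=W[...,2]
for nm,c0,lo,hi,zl,zh in(('inner back',20.5,-20,-2,165,195),('front',20.5,-75,-52,114,155),('mounted back',-117,-20,-2,165,195),('mounted front',-117,-75,-52,114,155)):
    k=(X>lo)&(X<hi)&(abs(Y-c0)<18)&(Z>zl)&(Z<zh)
    if k.sum()>10: print(nm,k.sum(),'X',np.median(X[k]).round(2),'dX/dz',np.polyfit(Z[k],X[k],1)[0].round(4),'dX/dy',np.polyfit(Y[k],X[k],1)[0].round(4))
E
python3 -m creep '0 0 0 0 0 0;0 0 0 0 0 0;0 0 0 0 0 0;0 0 0 0 0 0;0 0 0 0 0 0;0 0 0 0 0 0;0 0 0 0 0 0;0 0 0 0 0 0;0 0 0 0 0 0;0 0 0 0 0 0'>/dev/null; python3 st.py
```

```text
inner back 132 X -7.97 dX/dz 0.0176 dX/dy 0.0019
front 175 X -62.03 dX/dz -0.0014 dX/dy 0.0074
mounted back 136 X -7.93 dX/dz 0.0052 dX/dy 0.036
mounted front 185 X -61.85 dX/dz 0.001 dX/dy -0.0046
X -32.76 Y 20.57 Z 145.92 rot [3.1411e+00 1.9000e-03 2.3970e+00] push 10.02 F [ 7.42 -6.74 -3.78] M [-0.99 -1.46  0.17]
```

The bin is seated flat: its back and front depths match the mounted bin's, and the push is a steady 10 N. Handing in.

```bash
python3 -c "
from cell import manip
print(manip.sign_off())"
```

```text
the job is handed in; nothing more can be done
None
```

The loose bin is being held level against the board, centred in the outline to about 0.5 mm with its top edge level with the board's (measured to about 1 mm); it had been pressed with a steady 10 N or so for over two seconds, and was still gripped and pressed, when I handed the job in.

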